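# Latch the case of activated specimens and hold the survey pen over its lid

### The arm

A 7-joint arm with a two-finger parallel gripper is mounted at the origin on a cart in front of the work surface, level with it; the furniture and walls round the work are solid. World frame = base frame: x ahead of the robot, y to its left, z up, the work surface at z = 0. Lengths are in m, angles in rad, forces in N, time in s.
With the tool pointing down it reaches from about 0.35 to 0.9 m from the base axis. Payload 8.1 kg.
Tool frame: the origin (TCP) lies at the very end of the fingers, on their centre line; the grasp point (between the pads) lies 19 mm behind it (arm.grip_depth is the distance from the TCP to the grasp point, in m); x points along the fingers, z is the direction in which the jaws open and shut, and the axes are right-handed (so a half turn about x gives the same grasp; the last joint's range is limited). The gripper opens to 92 mm and grips with 3 to 60 N. Pads are 19 mm wide; open, the fingers measure 130 mm over their backs; the gripper's body (75 mm by 190 mm) begins 47 mm behind the grasp point.
Start: joints at [-1.422, 0.434, 0.025, 1.573, -0.012, 1.134, -0.075], TCP at [0.156, 0.605, 0.227] pointing down, gripper open.
Joint ranges: [-2.62, 2.62], [-0.44, 2.09], [-1.27, 1.32], [0.08, 2.57], [-1.32, 4.46], [0.12, 2], [-2.74, 2.74]. Speed limits (rad/s): [2.22, 2.22, 3.01, 3.01, 3.14, 3.14, 3.14].

### API

Orientations are given as a rotation vector (axis times angle).
In Python, from cell import status, cams, arm gives the robot as it stands. The module is installed in compiled form; this text tells all that it offers.
- The arm moves only by the tool step_arm, never from a script. Its argument "rows" is a list of rows, each a list of 7 numbers: the gripper command: -1 is fully open, 1 is shut, values between are in proportion, then the shift along the tool's x, y, z as a fraction of full scale, then the turn, a rotation vector about the tool's x, y, z as a fraction of full scale. In form: [[grip, x, y, z, rx, ry, rz], ...]. A call has 1 to 12 rows; each row is the pose to reach, as a shift and turn from the pose commanded when the call began, along the tool's axes at that moment; what a row does not reach only later rows make up. Full scale, the value 1, is 80 cm for a shift and 60 degrees for a turn. A row lasts 1/12 s, in which the tool goes at most 41.7 mm and 7.16 degrees, less where a joint would pass 70% of its speed; a pose out of reach is approached as far as the arm can. A call with a number of a shift or a turn outside -1 to 1 is refused whole. A call with a gripper value outside its range is refused whole. The fingers move at their own pace and stop on an object; "newtons" is the grip in N (left out, the last holds). Time passes only in rows, so rows that repeat a pose let the fingers close. It gives the time, the measured TCP pose, the force and the opening at its end, in the units of the state.
- status.observe(): the state, without advancing time (a new reading comes with each control period).
- cams.get_image(name): name is "scene" or "top"; returns a dict with "pixels" (480x640x3 uint8, red, green, blue), "range_z" (480x640 float32, m along the optical axis (not along the pixel's ray), 0 where there is no reading), "camera_matrix" (3x3 intrinsics, pixels), "eye" and "attitude" of the camera in the world. Camera axes: x right, y down, z forward; pixel columns grow to the right and rows downward; lengths in m; the calibration is good to about 2 mm. A picture is of the moment at which its call begins.
- arm.sign_off(): hands the job in, once; it reports no verdict.
The state is a dict: "clock": time; "joints": joint angles; "dq": joint speeds; "joint_efforts": joint torques, N m; "position": TCP position; "ee_rot": TCP orientation; "force": force on the tool from outside, world axes, zero at the start; "ft_torque": the same for the moment, N m; "width": opening from 0.0 (shut) to 1.0 (fully open).
Only numpy, scipy, OpenCV 4.12 (cv2) and the standard library are available. Lean on these libraries where they do the work, as an engineer would, in place of code of your own. Each camera call takes 0.05 s, during which the arm holds its last target.

### The job

Shut the lid of the specimen case and press it down until its tongue has snapped in behind the spring catch on the case's front. Then draw the survey pen out of its slanting holder, turn it to point straight down, sensing end lowest, and hold it still over the middle of the closed lid, the end about 3 cm above the lid and touching nothing, for the reading. Finish while still holding it there, and leave the vial, the tin and the tweezers where they are.

Things in the scene. Friction and masses are not known exactly. Their poses are not given: they have to be found in the camera images.
- lid_middle (a point): Middle of the shut lid's top face, 38 mm above the worktop. The specimen case (dark base, light grey lid, 88 x 128 x 38 mm) is fixed. Axes: z up, x from the case's front (catch side, roughly toward the robot) to its hinge, y along the 128 mm length. The lid is a shallow tray, 88 mm from hinge to front, 11 mm high; round specimen mounts lie in the case, clear of it.
- lid_hinge (a point): Middle of the lid's hinge line: level, along the case's y, 46 mm behind the lid's middle, 27 mm above the worktop. The lid's free edge is 90 mm from this line; its outer face lies 11 mm outside the plane through this line (above it when shut; on the far side, away from the catch, when the lid stands upright).
- case_lid (a joint): Lid angle in rad: 0 shut, 1.57 upright, 1.75 fully open. Starts at 1.05 to 1.65 and stays by hinge friction; pushed forward it sinks slowly by itself below about 0.8, but only until its tongue rests on the spring catch, at about 0.1; a downward push of some 5 to 15 N near its front edge snaps the tongue in.
- case_catch (a joint): Angle in rad of the sprung steel catch on the middle of the case's front: 0 at rest; the tongue pushes it outward, away from the case, up to about 0.15 as it passes, then it springs back to 0 above the tongue.
- catch_nose (a point): Nose of the catch, a folded steel strip 24 mm wide (along the case's y), reaching from 61 mm to 48 mm in front of the lid's middle and up to 46 mm above the worktop. Do not press on it: press on the lid's top face behind it or beside it.
- stand: Holder of the survey pen, fixed: a black foot 118 x 84 x 12 mm with a grey sleeve slanting 40 degrees from the vertical, its mouth leaning to the holder's -x (roughly toward the robot). Origin on the worktop, 12 mm to -x of the foot's middle; z up. The sleeve (outer diameter 37 mm, inner 30) holds the pen's lower 70 mm; its mouth is centred 6 mm to -x of the origin, 83 mm high.
- pen_middle (a point): Middle of the survey pen: a round stick, 26 mm in diameter, 160 mm long, 0.08 to 0.17 kg, steel end, white part with a display, orange line, black grip, white cap. z runs along it from the sensing end (80 mm below this point) to the cap (80 mm above). The grip, 16 to 66 mm above this point, stands free of the sleeve. It has 2 mm of play in the sleeve and slides out along its axis.
- pen_tip (a point): Centre of the flat face of the pen's sensing end (the bright steel end), 80 mm from the pen's middle; same axes.
- vial_mid (a point): Middle of a sample vial with a blue cap, 23 mm in diameter, 48 mm tall, standing loose.
- tin_mid (a point): Middle of a white grease tin, 53 mm in diameter, 26 mm tall, loose.
- spare_tweezers_mid (a point): Middle of a pair of steel tweezers, 13 x 120 x 10 mm, lying loose.
Mind the look-alikes: they are no part of the job. Of the things that look like the part that bears lid_middle, the larger one is meant.

How it is judged:
On the way, in this order (a step that is already met when the one before it is completed fails the run):
1. the lid is shut and its tongue sits behind the catch, the pen still in its holder (value of joint case_lid below 0.03 rad and value of joint case_catch below 0.04 rad and z of pen_tip in the frame of stand below 0.06 m), for 0.2 s.
2. the pen is drawn clear of its holder (distance between pen_tip and stand above 0.09 m and contact force between survey_pen and the fingers above 0.5 N and contact force between survey_pen and stand below 0.05 N), for 0.1 s.
At the end, for the whole second after the job is handed in: Lid shut (under 0.03 rad), catch sprung back (under 0.04 rad); pen gripped and still, touching neither case nor holder, within 8 degrees of plumb with the sensing end down, the end within 18 mm of the lid's middle seen from above and 15 to 48 mm above the lid (value of joint case_lid below 0.03 rad and value of joint case_catch below 0.04 rad and horizontal distance between pen_tip and lid_middle below 0.018 m and z of pen_tip in the frame of lid_middle between 0.015 and 0.048 m and angle between pen_middle's own z axis and vertical below 0.14 rad and contact force between survey_pen and the fingers above 0.5 N and contact force between survey_pen and case below 0.05 N and contact force between survey_pen and stand below 0.05 N and linear speed of survey_pen below 0.02 m/s); the arm keeps its last pose, push and grip.
It fails at once if the vial is moved more than 2 cm (distance of vial_mid from where it was at the start of the episode above 0.02 m).
It fails at once if the tin is moved more than 2 cm (distance of tin_mid from where it was at the start of the episode above 0.02 m).
It fails at once if the tweezers are moved more than 2 cm (distance of spare_tweezers_mid from where it was at the start of the episode above 0.02 m).
It fails at once if the pen bumps hard against the case (contact force between survey_pen and case above 8 N).
It also fails if it takes over 58 s, if anything falls off the work surface, if the arm or the gripper's body presses on something with over 40 N, if the wrist force passes 120 N, or if a joint passes its speed limit or range.

## Working session

There is one attempt and no reset: what is moved stays moved. The work goes in short steps, Python scripts to look and compute and a tool call to move; the robot and the scene stay as the last step left them, time stands still between calls to the robot, and variables do not carry over. Pictures are saved under pics/ and viewed, and the job is handed in when it is done.

Besides the shell and the picture viewer there is one more tool, called after "Emit:" as name(argument=value, ...) on one line, values as JSON. step_arm: Moves the arm, as the interface text tells. Its arguments: {"type":"object","properties":{"rows":{"type":"array","items":{"type":"array","items":{"type":"number"}}},"newtons":{"type":"number"}},"required":["rows"]}

```bash
mkdir -p pics; ls
python3 - <<'E'
from cell import status,cams,arm
import cv2,numpy as np
print(status.observe()); print(arm.grip_depth)
for n in("scene","top"):
    d=cams.get_image(n); cv2.imwrite(f"pics/{n}0.png",d["pixels"][:,:,::-1]); np.savez(f"{n}0.npz",**d)
    print(n,d["camera_matrix"],d["eye"],d["attitude"])
E
```

```text
pics
{'clock': 0.0, 'joints': array([-1.42159664,  0.43517109,  0.02495145,  1.57407074, -0.01159908,
        1.13399086, -0.0751064 ]), 'dq': array([-5.16298082e-04,  1.06417731e-03, -9.30177620e-05,  7.26490984e-04,
        5.84166751e-04, -1.44031697e-03, -1.86931690e-03]), 'joint_efforts': array([ 2.58644795e-04, -6.67844868e+01,  9.85176712e-01, -3.14454854e+01,
       -6.05620793e-02,  4.26256971e-02,  1.55927246e-04]), 'position': array([0.15563617, 0.60480166, 0.22598715]), 'ee_rot': array([-1.0226983 ,  1.31900081,  1.0210082 ]), 'force': array([ 0.70366556,  0.626636  , -0.95145783]), 'ft_torque': array([ 0.00367328, -0.01561882,  0.0308642 ]), 'width': 0.9999085764601916}
0.0188
scene [[533.8155428    0.         317.81649638]
 [  0.         533.8155428  242.262269  ]
 [  0.           0.           1.        ]] [-0.17780657  0.52157451  0.51052613] [-1.11468275  2.06877902 -1.24291645]
top [[484.54172967   0.         320.96757039]
 [  0.         484.54172967 249.54695609]
 [  0.           0.           1.        ]] [0.39995395 0.06221802 0.98085917] [-2.1764316   2.14689926 -0.12141037]
```

View pics/scene0.png

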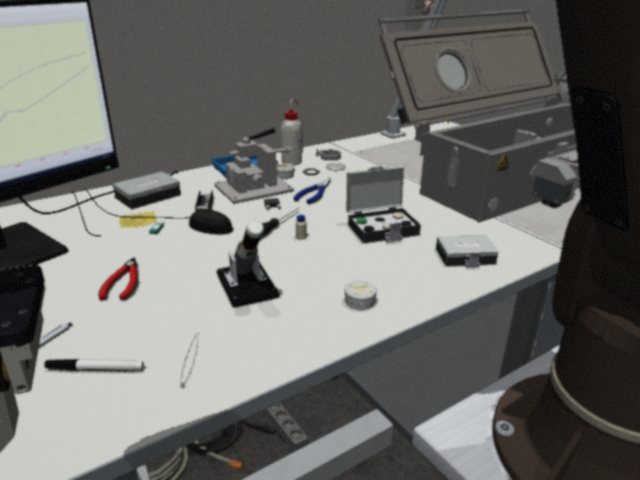

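View pics/top0.png

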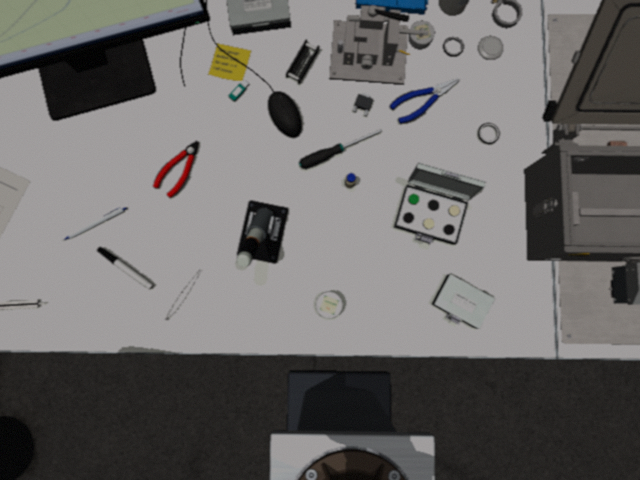

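```bash
cat > h.py <<'E'
import numpy as np,cv2
from scipy.spatial.transform import Rotation as R
def cam(n,tag="0"): return dict(np.load(f"{n}{tag}.npz"))
def snap(n,tag):
    from cell import cams
    d=cams.get_image(n); np.savez(f"{n}{tag}.npz",**d); cv2.imwrite(f"pics/{n}{tag}.png",d["pixels"][:,:,::-1]); return d
def Rm(d):
    a=np.asarray(d["attitude"]); return a if a.shape==(3,3) else R.from_rotvec(a).as_matrix()
def cloud(d):
    K=d["camera_matrix"];v,u=np.mgrid[0:480,0:640];z=d["range_z"]
    P=np.stack([(u-K[0,2])/K[0,0]*z,(v-K[1,2])/K[1,1]*z,z],-1)
    W=P@Rm(d).T+d["eye"]; W[z==0]=np.nan; return W
def ray(d,u,v,h):
    K=d["camera_matrix"];r=Rm(d)@np.array([(u-K[0,2])/K[0,0],(v-K[1,2])/K[1,1],1]);return d["eye"]+r*(h-d["eye"][2])/r[2]
def proj(d,p):
    q=Rm(d).T@(np.asarray(p)-d["eye"]);q=d["camera_matrix"]@q;return q[:2]/q[2]
def crop(n,tag,x0,y0,x1,y1,s,out):
    im=cv2.imread(f"pics/{n}{tag}.png")[y0:y1,x0:x1];cv2.imwrite(f"pics/{out}.png",cv2.resize(im,None,fx=s,fy=s,interpolation=cv2.INTER_CUBIC))
E
python3 - <<'E'
from h import *
crop("top","0",375,150,510,340,4,"c1") 
crop("scene","0",320,150,510,310,4,"c2")
crop("top","0",220,180,320,290,5,"c3")
crop("scene","0",200,200,320,310,5,"c4")
d=cam("top");W=cloud(d)
np.set_printoptions(precision=4,suppress=True)
for u,v in[(300,200),(400,260),(330,305),(351,180),(465,295),(435,170),(183,290),(245,258),(264,215),(540,20)]: print(u,v,W[v,u])
E
```

```text
300 200 [ 0.6148  0.1096 -0.001 ]
400 260 [ 0.4931 -0.0958  0.0014]
330 305 [0.4004 0.0457 0.0277]
351 180 [0.6459 0.0074 0.0469]
465 295 [ 0.4235 -0.2184  0.0278]
435 170 [ 0.6473 -0.1412  0.1201]
183 290 [0.4264 0.342  0.0009]
245 258 [0.4781 0.1941 0.1566]
264 215 [0.5714 0.1757 0.0582]
540 20 [ 1.016  -0.3997  0.0004]
```

View pics/c1.png

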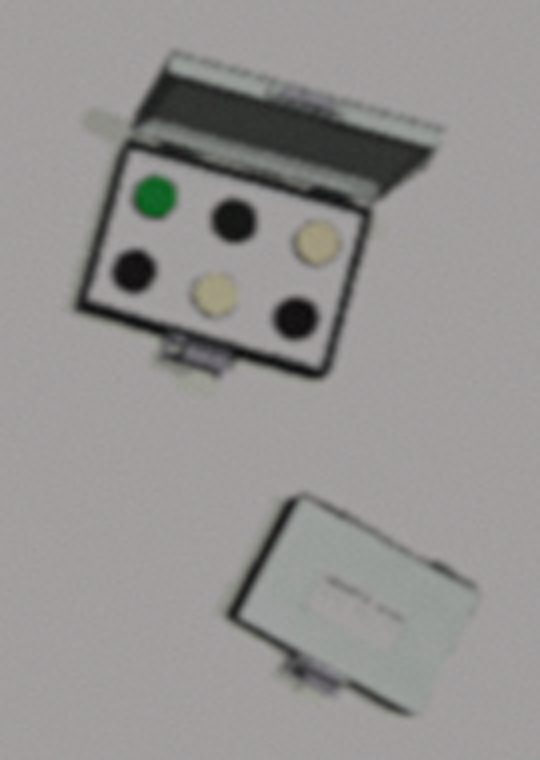

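View pics/c2.png

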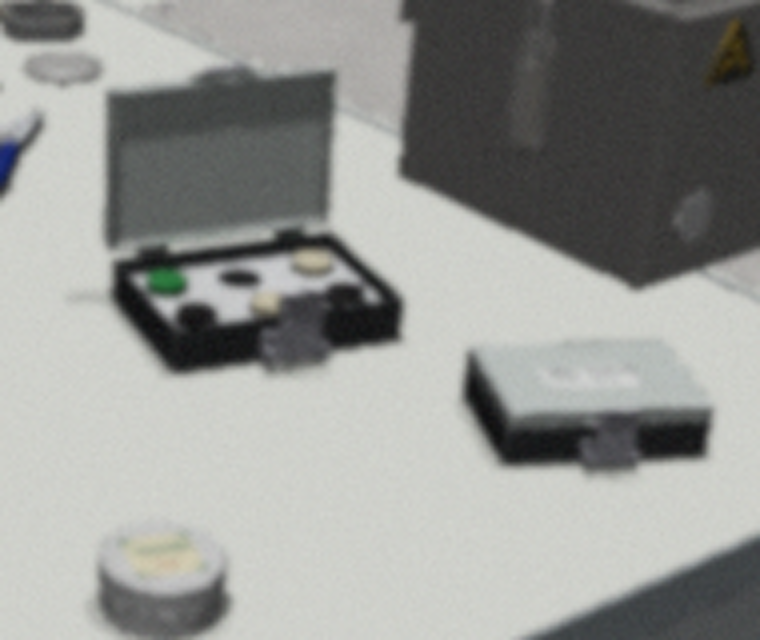

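View pics/c3.png

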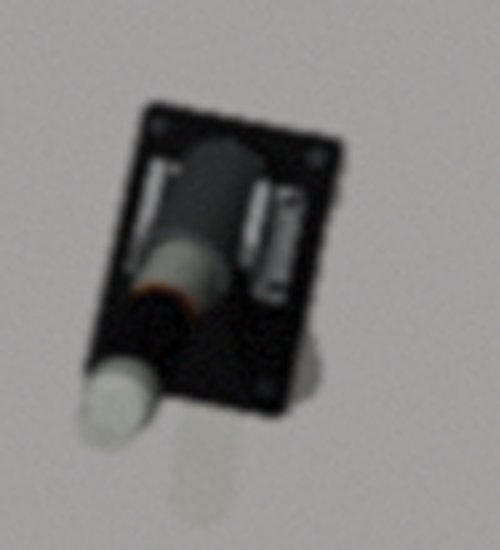

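View pics/c4.png

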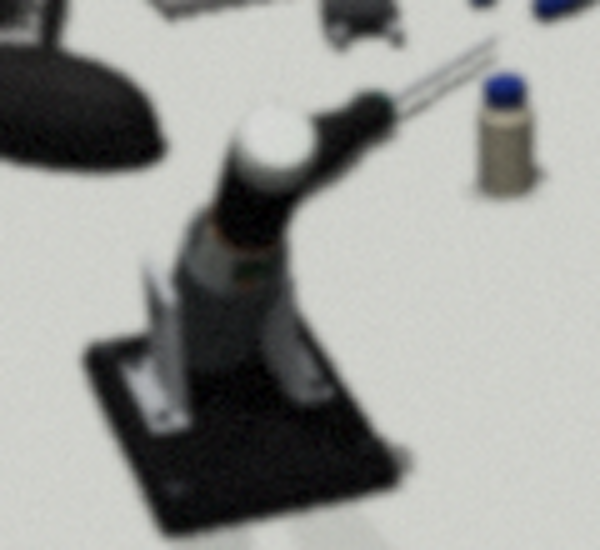

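Run:
```python
from h import *
np.set_printoptions(precision=4,suppress=True)
d=cam("top");W=cloud(d)
c=[ray(d,375+u/4,150+v/4,.027) for u,v in[(80,305),(325,375),(370,210),(127,146)]]
for i in range(4): print(c[i],np.linalg.norm(c[i]-c[(i+1)%4]))
c=np.array(c); m=c.mean(0); print("center",m)
yd=(c[0]+c[3]-c[1]-c[2])[:2]; print("yaw from long edges",np.degrees(np.arctan2(-yd[0],yd[1])))
xd=(c[2]+c[3]-c[0]-c[1])[:2]; print("yaw from x",np.degrees(np.arctan2(xd[1],xd[0])))
# closed small case
c=[ray(d,375+u/4,150+v/4,.03) for u,v in[(232,612),(412,712),(478,592),(300,495)]]
print([np.linalg.norm(c[i]-c[(i+1)%4]) for i in range(4)])
# foot
im=d["pixels"].astype(int); z=W[...,2]
fm=((im.max(-1)<45)).astype(np.uint8); fm[:,:225]=0;fm[:,300:]=0;fm[:195]=0;fm[270:]=0
# rect from crop corners
c=[ray(d,220+u/5,180+v/5,.012) for u,v in[(150,103),(342,143),(283,412),(92,378)]]
for i in range(4): print("foot",c[i],np.linalg.norm(c[i]-c[(i+1)%4]))
c=np.array(c);m=c.mean(0);xd=(c[0]+c[1]-c[2]-c[3])[:2];xd/=np.linalg.norm(xd);print("foot mid",m,"yaw",np.degrees(np.arctan2(xd[1],xd[0])),"origin",m[:2]-0.012*xd)
# lid points in scene and top
for n in("scene","top"):
    e=cam(n);V=cloud(e);mm=(abs(V[...,0]-.62)<.1)&(abs(V[...,1]+.14)<.12)&(V[...,2]>.045)
    P=V[mm];print(n,len(P),P.min(0),P.max(0))
    c0=P.mean(0);u,s,vt=np.linalg.svd(P-c0);print(c0,vt[2],s)
```

```text
[ 0.558 -0.082  0.027] 0.1258692450477459
[ 0.5245 -0.2033  0.027 ] 0.0870005499539906
[ 0.6081 -0.2274  0.027 ] 0.12536331722302643
[ 0.6392 -0.1059  0.027 ] 0.08468922033812613
center [ 0.5825 -0.1547  0.027 ]
yaw from long edges -14.903425193952188
yaw from x -16.21751432299712
[np.float64(0.09852241232983323), np.float64(0.06729032718720147), np.float64(0.09766685966374257), np.float64(0.06689211931383776)]
foot [0.6094 0.2108 0.012 ] 0.08007215078387948
foot [0.5939 0.1322 0.012 ] 0.1120802369491149
foot [0.4838 0.1535 0.012 ] 0.07815371116507287
foot [0.4965 0.2306 0.012 ] 0.1146052328086985
foot mid [0.5459 0.1818 0.012 ] yaw -10.479469508216296 origin [0.5341 0.184 ]
scene 1829 [ 0.522  -0.2326  0.045 ] [ 0.6602 -0.1035  0.1236]
[ 0.638  -0.1704  0.0815] [-0.9616  0.2698  0.0511] [1.625  0.9054 0.2942]
top 1132 [ 0.5245 -0.2319  0.0451] [ 0.6621 -0.1059  0.1275]
[ 0.6372 -0.1703  0.0875] [-0.9255  0.2559  0.2793] [1.278  0.9014 0.5753]
```

Run:
```python
from h import *
np.set_printoptions(precision=4,suppress=True)
print(R.from_rotvec([-1.0226983 ,  1.31900081,  1.0210082 ]).as_matrix())
yaw=np.radians(-10.5);o=np.array([.5341,.184]);xd=np.array([np.cos(yaw),np.sin(yaw)]);yd=np.array([-xd[1],xd[0]])
for n in("scene","top"):
    d=cam(n);V=cloud(d)
    mm=(abs(V[...,0]-.50)<.1)&(abs(V[...,1]-.19)<.08)&(V[...,2]>.095)
    P=V[mm];S=np.c_[(P[:,:2]-o)@xd,(P[:,:2]-o)@yd,P[:,2]]
    print(n,len(P))
    for lo in np.arange(.095,.17,.01):
        q=S[(S[:,2]>=lo)&(S[:,2]<lo+.01)]
        if len(q): print(lo,len(q),"x",q[:,0].min(),q[:,0].max(),"y",q[:,1].min(),q[:,1].max(),"ymed",np.median(q[:,1]), "nominal x",-.006-(lo+.005-.083)*np.tan(np.radians(40)))
# foot mask refine
d=cam("top");V=cloud(d)
# obstacles
for n in("top","scene"):
    V=cloud(cam(n)).reshape(-1,3);P=V[(V[:,0]>.3)&(V[:,0]<1.0)&(V[:,1]>-.6)&(V[:,1]<-.24)&(V[:,2]>.06)]
    for x in np.arange(.3,1,.05):
        q=P[(P[:,0]>=x)&(P[:,0]<x+.05)]
        if len(q): print(n,round(x,2),"maxy",q[:,1].max(),"zmax",q[:,2].max())
```

```text
[[-0.0002 -0.9685  0.2492]
 [-0.0015  0.2492  0.9685]
 [-1.     -0.0001 -0.0015]]
scene 473
0.095 53 x -0.04389492279664167 -0.015679276809457656 y -0.004824835311852107 0.017170000286085448 ymed 0.011112743839657982 nominal x -0.020264693730013758
0.105 51 x -0.05372597936065982 -0.02621993499722829 y -0.004320441964775048 0.0168338019882087 ymed 0.010739469458696414 nominal x -0.028655690041786558
0.11499999999999999 61 x -0.06128393369315807 -0.031733472594063526 y -0.004661254387616531 0.017006696906802288 ymed 0.011035273273318835 nominal x -0.03704668635355935
0.12499999999999999 64 x -0.0685973406261229 -0.03966560389864714 y -0.00632248955788087 0.017238890813204878 ymed 0.01121667906123635 nominal x -0.04543768266533213
0.13499999999999998 79 x -0.07479068640063445 -0.04762625901228772 y -0.008569568748583825 0.017100083386995514 ymed 0.00857181473956158 nominal x -0.053828678977104936
0.14499999999999996 149 x -0.07509518530624822 -0.05439695742741502 y -0.008490246803057181 0.017029907462661954 ymed 0.005520413587854563 nominal x -0.06221967528887772
0.15499999999999997 16
[... 1758 characters left out ...]
843687871 zmax 0.3075475539146195
top 0.8 maxy -0.3260890281906838 zmax 0.34868198116289106
scene 0.4 maxy -0.48834814166368656 zmax 0.12172405941231829
scene 0.45 maxy -0.3439326836787412 zmax 0.15648369441433652
scene 0.5 maxy -0.34485813318164105 zmax 0.15752707270527044
scene 0.55 maxy -0.33541998371994297 zmax 0.15771096480590863
scene 0.6 maxy -0.3442041365132712 zmax 0.15718357358723573
scene 0.65 maxy -0.34046192915526996 zmax 0.17174275890489843
scene 0.7 maxy -0.31006452519597516 zmax 0.24388315768798818
scene 0.75 maxy -0.31905311763463773 zmax 0.3153802127001579
scene 0.8 maxy -0.3220208546356811 zmax 0.3556423857697418
scene 0.85 maxy -0.34162691044080773 zmax 0.3825807054455974
```

Emit:
step_arm(rows=[[1, -0.04, -0.45, -0.4, 0, 0, 0], [1, -0.04, -0.45, -0.4, 0, 0, 0], [1, -0.04, -0.45, -0.4, 0, 0, 0], [1, -0.04, -0.45, -0.4, 0, 0, 0], [1, -0.04, -0.45, -0.4, 0, 0, 0], [1, -0.04, -0.45, -0.4, 0, 0, 0], [1, -0.04, -0.45, -0.4, 0, 0, 0], [1, -0.04, -0.45, -0.4, 0, 0, 0], [1, -0.04, -0.45, -0.4, 0, 0, 0], [1, -0.04, -0.45, -0.4, 0, 0, 0], [1, -0.04, -0.45, -0.4, 0, 0, 0], [1, -0.04, -0.45, -0.4, 0, 0, 0]], newtons=20)

```text
clock: 1.1
position: [0.4266, 0.2012, 0.2591]
ee_rot: [-1.02, 1.319, 1.017]
force: [-0.2, 0.1, 0.1]
width: 0.181
```

Emit:
step_arm(rows=[[1, 0, -0.437, -0.385, 0, 0, 0], [1, 0, -0.437, -0.385, 0, 0, 0], [1, 0, -0.437, -0.385, 0, 0, 0], [1, 0, -0.437, -0.385, 0, 0, 0], [1, 0, -0.437, -0.385, 0, 0, 0], [1, 0, -0.437, -0.385, 0, 0, 0], [1, 0, -0.437, -0.385, 0, 0, 0], [1, 0, -0.437, -0.385, 0, 0, 0], [1, 0, -0.437, -0.385, 0, 0, 0], [1, 0, -0.437, -0.385, 0, 0, 0], [1, 0, -0.437, -0.385, 0, 0, 0], [1, 0, -0.437, -0.385, 0, 0, 0]])

```text
clock: 2.1
position: [0.6872, -0.1875, 0.2571]
ee_rot: [-1.02, 1.324, 1.015]
force: [-2.9, 0.1, -0.7]
width: 0.004
```

Run:
```python
from h import *
snap("top","1");snap("scene","1")
crop("scene","1",320,60,510,310,3,"d1")
```

```text
(no output)
```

View pics/top1.png

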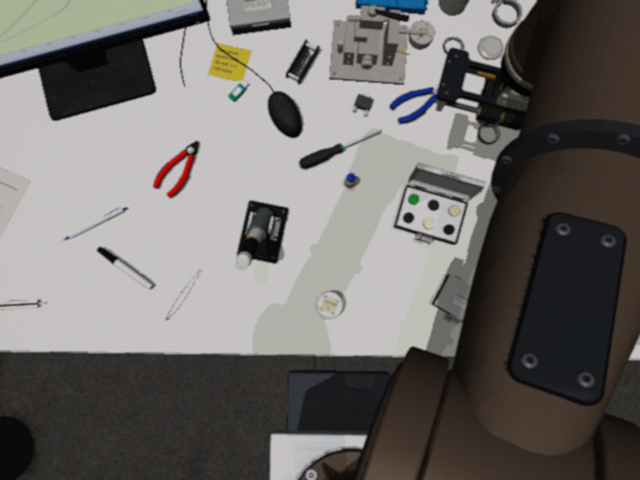

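View pics/d1.png

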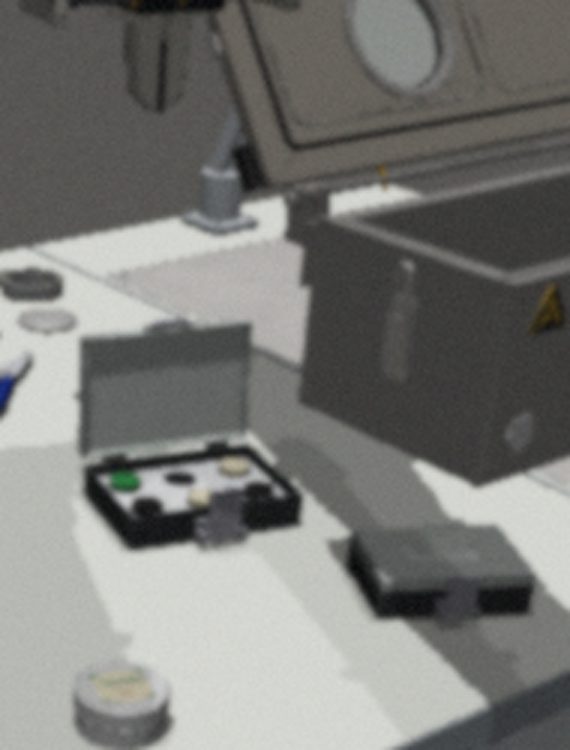

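Run:
```python
from h import *
np.set_printoptions(precision=3,suppress=True)
V=cloud(cam("top","1"))
for u,v in[(560,300),(560,230),(600,180),(560,140),(610,100),(560,60),(520,60),(480,80),(600,20),(430,400),(500,420)]: print(u,v,V[v,u])
from cell import status;print(status.observe()["joints"])
```

```text
560 300 [ 0.404 -0.044  0.763]
560 230 [ 0.437 -0.05   0.755]
600 180 [ 0.464 -0.077  0.742]
560 140 [ 0.49  -0.065  0.728]
610 100 [ 0.514 -0.094  0.726]
560 60 [ 0.555 -0.085  0.692]
520 60 [ 0.668 -0.15   0.481]
480 80 [ 0.879 -0.267  0.001]
600 20 [ 0.575 -0.106  0.702]
430 400 [0.36  0.016 0.769]
500 420 [ 0.353 -0.013  0.771]
[-0.071  0.583  0.447  1.312 -0.247  1.303  1.692]
```

Emit:
step_arm(rows=[[1, 0.05, 0, 0, 0, 0, 0], [1, 0.1, 0, 0, 0, 0, 0], [1, 0.15, 0, 0, 0, 0, 0], [1, 0.19, 0, 0, 0, 0, 0], [1, 0.206, 0, 0, 0, 0, 0], [1, 0.206, 0, 0, 0, 0, 0], [1, 0.206, 0.02, 0, 0, 0, 0], [1, 0.206, 0.03, 0, 0, 0, 0], [1, 0.206, 0.03, 0, 0, 0, 0]])

```text
clock: 2.95
position: [0.6629, -0.1733, 0.0964]
ee_rot: [-1.022, 1.316, 1.021]
force: [0.9, -0.2, -0.1]
width: 0.004
```

Run:
```python
from h import *
snap("scene","2")
crop("scene","2",320,60,510,310,3,"d2")
```

```text
(no output)
```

View pics/d2.png

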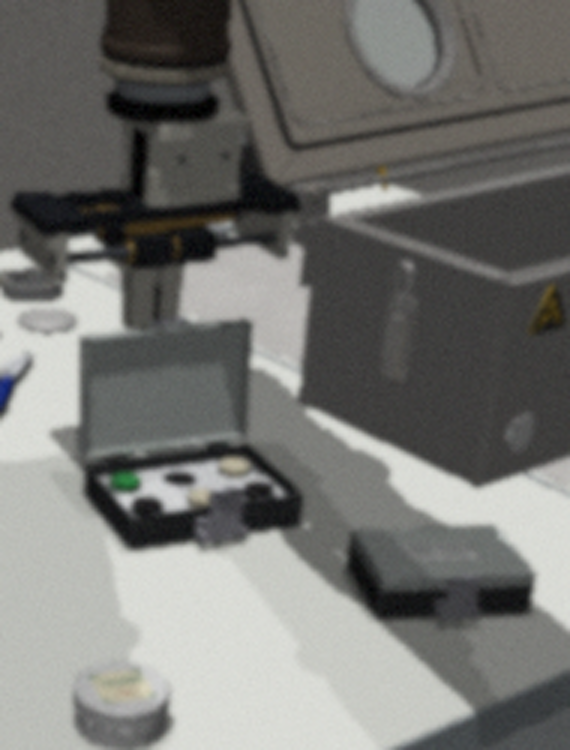

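Emit:
step_arm(rows=[[1, 0, 0.01, 0, 0, 0, 0], [1, 0, 0.02, 0, 0, 0, 0], [1, 0, 0.03, 0, 0, 0, 0], [1, 0, 0.04, 0, 0, 0, 0], [1, 0.002, 0.05, 0, 0, 0, 0], [1, 0.005, 0.06, 0, 0, 0, 0], [1, 0.009, 0.07, 0, 0, 0, 0], [1, 0.013, 0.078, 0, 0, 0, 0], [1, 0.017, 0.085, 0, 0, 0, 0], [1, 0.022, 0.092, 0, 0, 0, 0], [1, 0.027, 0.098, 0, 0, 0, 0], [1, 0.033, 0.103, 0, 0, 0, 0]])

```text
clock: 4.0
position: [0.5828, -0.1532, 0.0671]
ee_rot: [-1.022, 1.318, 1.022]
force: [0.2, 0.1, 0.2]
width: 0.006
```

Run:
```python
from h import *
snap("scene","3")
crop("scene","3",320,60,510,310,3,"d3")
```

```text
(no output)
```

View pics/d3.png

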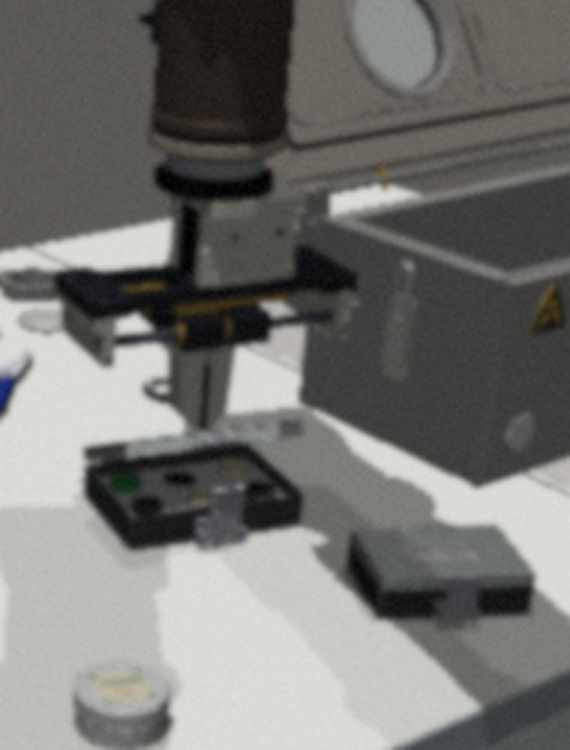

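Emit:
step_arm(rows=[[1, 0.0, 0, 0, 0, 0, 0], [1, 0.0, 0.005, 0, 0, 0, 0], [1, 0.0, 0.01, 0, 0, 0, 0], [1, 0.0, 0.015, 0, 0, 0, 0], [1, 0.0, 0.02, 0, 0, 0, 0], [1, 0.0, 0.025, 0, 0, 0, 0], [1, 0.0, 0.03, 0, 0, 0, 0], [1, 0.004, 0.031, 0, 0, 0, 0], [1, 0.008, 0.031, 0, 0, 0, 0], [1, 0.012, 0.031, 0, 0, 0, 0], [1, 0.016, 0.031, 0, 0, 0, 0]])

```text
clock: 4.97
position: [0.5595, -0.147, 0.0543]
ee_rot: [-1.022, 1.318, 1.022]
force: [0.3, -0.1, 0.2]
width: 0.003
```

Run:
```python
from h import *
snap("scene","4")
crop("scene","4",320,60,510,310,3,"d4")
```

```text
(no output)
```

View pics/d4.png

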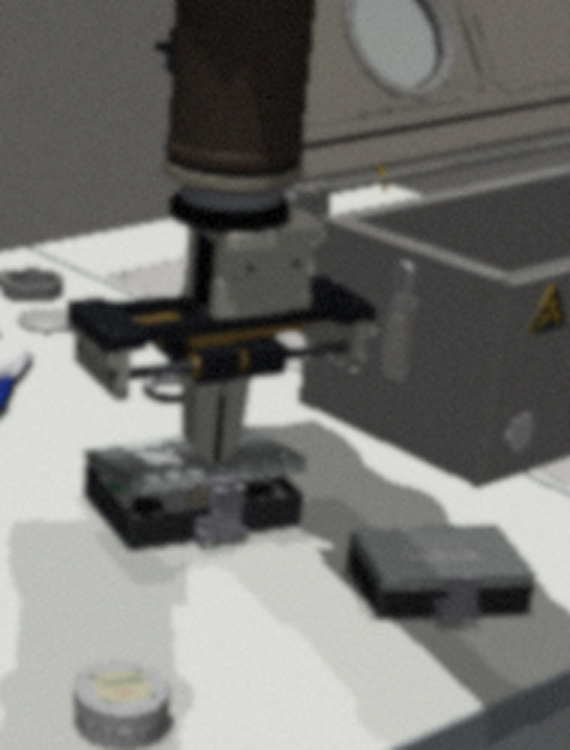

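Emit:
step_arm(rows=[[1, 0.002, 0, 0, 0, 0, 0], [1, 0.004, 0, 0, 0, 0, 0], [1, 0.006, 0, 0, 0, 0, 0], [1, 0.008, 0, 0, 0, 0, 0], [1, 0.01, 0, 0, 0, 0, 0], [1, 0.012, 0, 0, 0, 0, 0], [1, 0.012, 0, 0, 0, 0, 0], [1, 0.012, 0, 0, 0, 0, 0]])

```text
clock: 5.68
position: [0.5593, -0.1471, 0.0451]
ee_rot: [-1.022, 1.318, 1.022]
force: [-0.5, -0.3, 0.0]
width: 0.008
```

Emit:
step_arm(rows=[[1, 0.001, 0, 0, 0, 0, 0], [1, 0.002, 0, 0, 0, 0, 0], [1, 0.003, 0, 0, 0, 0, 0], [1, 0.004, 0, 0, 0, 0, 0], [1, 0.005, 0, 0, 0, 0, 0], [1, 0.005, 0, 0, 0, 0, 0]])

```text
clock: 6.18
position: [0.5594, -0.147, 0.0409]
ee_rot: [-1.022, 1.318, 1.022]
force: [1.4, -0.8, -0.3]
width: 0.007
```

Emit:
step_arm(rows=[[1, 0.001, 0, 0, 0, 0, 0], [1, 0.002, 0, 0, 0, 0, 0], [1, 0.003, 0, 0, 0, 0, 0], [1, 0.003, 0, 0, 0, 0, 0]])

```text
clock: 6.52
position: [0.5593, -0.147, 0.0385]
ee_rot: [-1.022, 1.318, 1.022]
force: [-0.6, -0.5, -0.3]
width: 0.002
```

Run:
```python
from h import *
from cell import status;print(status.observe()["force"],status.observe()["position"])
snap("scene","5")
crop("scene","5",320,150,510,310,4,"d5")
```

```text
[-0.58737854 -0.48944696 -0.2548627 ] [ 0.55932212 -0.14700939  0.03850213]
```

View pics/d5.png

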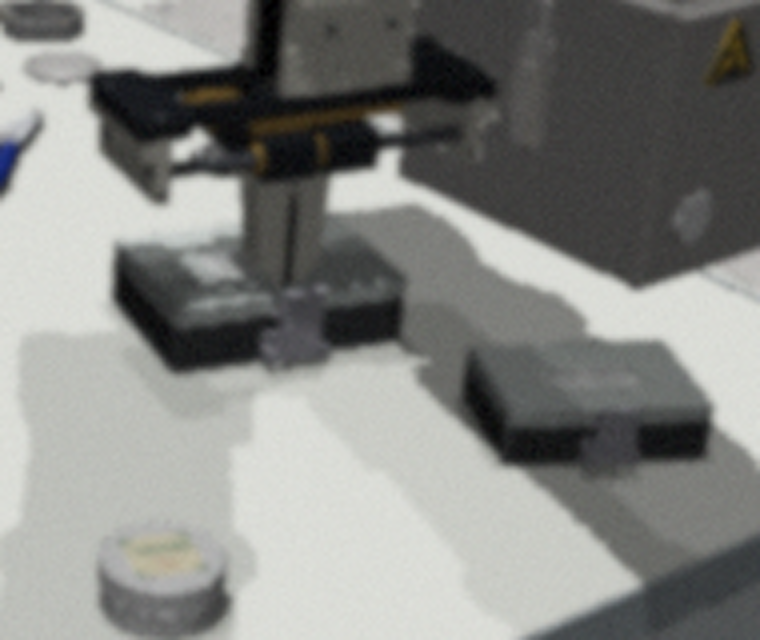

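Emit:
step_arm(rows=[[1, 0.001, 0, 0, 0, 0, 0], [1, 0.002, 0, 0, 0, 0, 0], [1, 0.003, 0, 0, 0, 0, 0], [1, 0.004, 0, 0, 0, 0, 0]])

```text
clock: 6.9
position: [0.5596, -0.1471, 0.0371]
ee_rot: [-1.021, 1.317, 1.021]
force: [-8.4, 2.9, 30.4]
width: 0.005
```

Emit:
step_arm(rows=[[1, -0.02, 0, 0, 0, 0, 0], [1, -0.1, 0, 0, 0, 0, 0], [1, -0.15, 0, 0, 0, 0, 0], [1, -0.2, 0, 0, 0, 0, 0], [1, -0.2, 0.1, 0, 0, 0, 0], [-1, -0.2, 0.18, 0.1, 0, 0, 0], [-1, -0.2, 0.18, 0.2, 0, 0, 0], [-1, -0.2, 0.18, 0.25, 0, 0, 0], [-1, -0.2, 0.18, 0.25, 0, 0, 0]])

```text
clock: 7.65
position: [0.4755, 0.0205, 0.1941]
ee_rot: [-1.02, 1.317, 1.02]
force: [1.1, 0.4, -0.6]
width: 0.243
```

Run:
```python
from h import *
np.set_printoptions(precision=4,suppress=True)
snap("scene","6");snap("top","6")
crop("scene","6",320,150,510,310,4,"d6")
for n in("scene","top"):
    V=cloud(cam(n,"6"));d=V[...,:2]-[.5825,-.1547];a=np.radians(-15.5)
    x=d@[np.cos(a),np.sin(a)];y=d@[-np.sin(a),np.cos(a)]
    m=(abs(x)<.035)&(abs(y)<.055)&(V[...,2]<.06);A=np.c_[x[m],y[m],np.ones(m.sum())]
    print(n,m.sum(),np.linalg.lstsq(A,V[...,2][m],rcond=None)[0])
```

```text
scene 762 [-1.431   0.7239  0.0174]
top 994 [-0.0063  0.0096  0.0391]
```

View pics/d6.png

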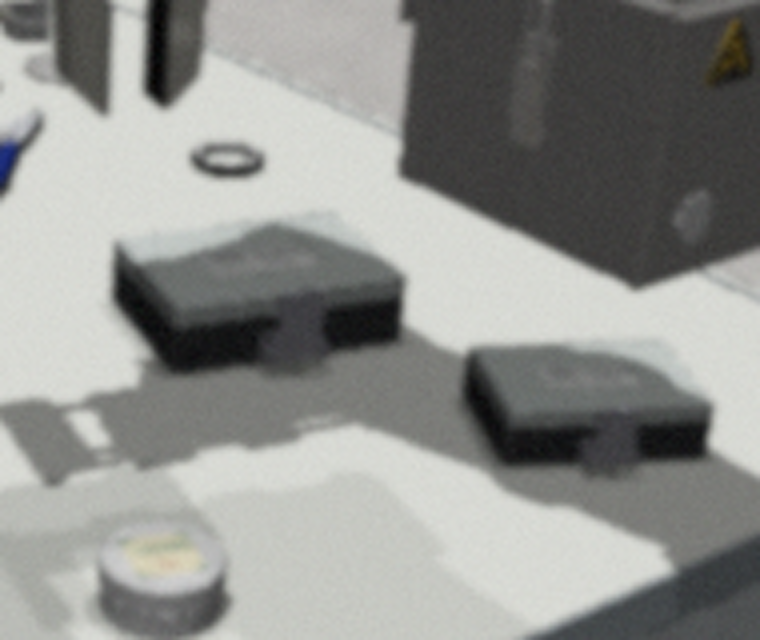

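View pics/top6.png

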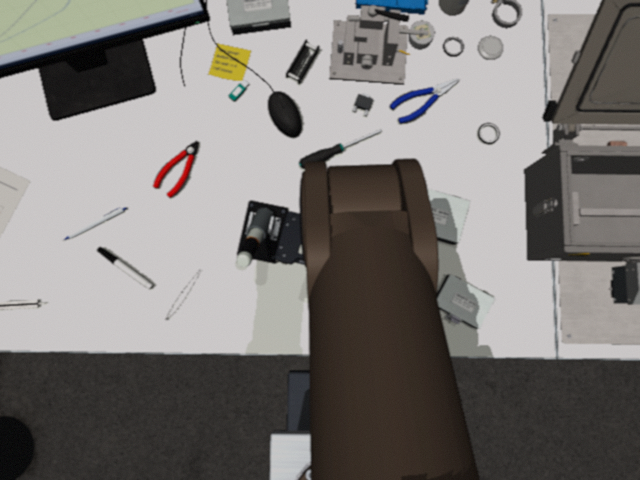

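```bash
cat >> h.py <<'E'
def go(p,Rt):
    from cell import status
    s=status.observe();R0=R.from_rotvec(s["ee_rot"])
    return np.round(R0.inv().apply(np.array(p)-s["position"])/.8,4),np.round((R0.inv()*R.from_matrix(Rt)).as_rotvec()/np.radians(60),4)
def penframe(yaw=-10.5,tilt=40):
    y=np.radians(yaw);t=np.radians(tilt);tz=np.array([-np.sin(y),np.cos(y),0]);tx=np.array([np.sin(t)*np.cos(y),np.sin(t)*np.sin(y),-np.cos(t)])
    return np.c_[tx,np.cross(tz,tx),tz]
mouth=np.array([.5279,.189,.083])
E
python3 - <<'E'
from h import *
F=penframe();print(F)
print(go(mouth-F[:,0]*.15,F))
d=cam("scene","6");V=cloud(d);c=V[...,:2]-[.5825,-.1547];a=np.radians(-15.5)
x=c@[np.cos(a),np.sin(a)];y=c@[-np.sin(a),np.cos(a)]
m=(abs(x)<.035)&(abs(y)<.055)&(V[...,2]<.05)&(V[...,2]>.03);A=np.c_[x[m],y[m],np.ones(m.sum())]
print(m.sum(),np.linalg.lstsq(A,V[...,2][m],rcond=None)[0])
E
```

```text
[[ 0.63202407 -0.75321696  0.18223553]
 [-0.11713874  0.13960051  0.98325491]
 [-0.76604444 -0.64278761  0.        ]]
(array([-0.0046,  0.1055,  0.2056]), array([-0.0547, -0.0167, -0.6671]))
746 [-0.00238182  0.00071041  0.03678225]
```

Emit:
step_arm(rows=[[-1, -0.005, 0.1055, 0.2056, -0.055, -0.017, -0.667], [-1, -0.005, 0.1055, 0.2056, -0.055, -0.017, -0.667], [-1, -0.005, 0.1055, 0.2056, -0.055, -0.017, -0.667], [-1, -0.005, 0.1055, 0.2056, -0.055, -0.017, -0.667], [-1, -0.005, 0.1055, 0.2056, -0.055, -0.017, -0.667], [-1, -0.005, 0.1055, 0.2056, -0.055, -0.017, -0.667], [-1, -0.005, 0.1055, 0.2056, -0.055, -0.017, -0.667], [-1, -0.005, 0.1055, 0.2056, -0.055, -0.017, -0.667], [-1, -0.005, 0.1055, 0.2056, -0.055, -0.017, -0.667], [-1, -0.005, 0.1055, 0.2056, -0.055, -0.017, -0.667]])

```text
clock: 8.58
position: [0.436, 0.1995, 0.1976]
ee_rot: [-1.375, 0.822, 0.537]
force: [-0.1, -0.3, -0.0]
width: 0.993
```

Run:
```python
from h import *
snap("scene","7")
F=penframe()
from cell import status;print(status.observe()["joints"])
print(go(mouth-F[:,0]*.036,F))
```

```text
[-1.2152226   0.10317857  0.18215319  2.409284    1.11306351  0.71390276
 -0.56791531]
(array([0.1389, 0.0012, 0.0092]), array([-0.0088, -0.009 , -0.0058]))
```

View pics/scene7.png

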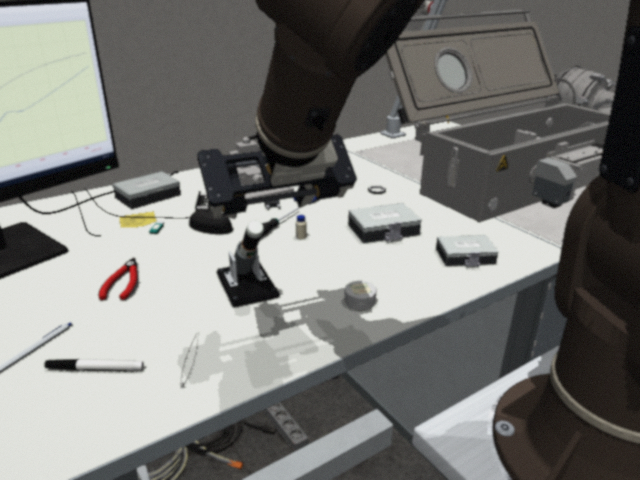

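Emit:
step_arm(rows=[[-1, 0.0, 0.001, 0.009, -0.009, -0.009, -0.006], [-1, 0.02, 0.001, 0.009, -0.009, -0.009, -0.006], [-1, 0.05, 0.001, 0.009, -0.009, -0.009, -0.006], [-1, 0.08, 0.001, 0.009, -0.009, -0.009, -0.006], [-1, 0.11, 0.001, 0.009, -0.009, -0.009, -0.006], [-1, 0.13, 0.001, 0.009, -0.009, -0.009, -0.006], [-1, 0.139, 0.001, 0.009, -0.009, -0.009, -0.006], [-1, 0.139, 0.001, 0.009, -0.009, -0.009, -0.006], [-1, 0.139, 0.001, 0.009, -0.009, -0.009, -0.006]])

```text
clock: 9.38
position: [0.5063, 0.1889, 0.1104]
ee_rot: [-1.383, 0.816, 0.541]
force: [-0.2, -0.6, 0.8]
width: 0.998
```

Run:
```python
from h import *
snap("scene","8");crop("scene","8",170,120,370,310,4,"e8");
F=penframe()
print(go(mouth-F[:,0]*.036,F))
```

```text
(array([-0.0011,  0.0015,  0.0044]), array([ 0.003 , -0.0072, -0.0072]))
```

View pics/e8.png

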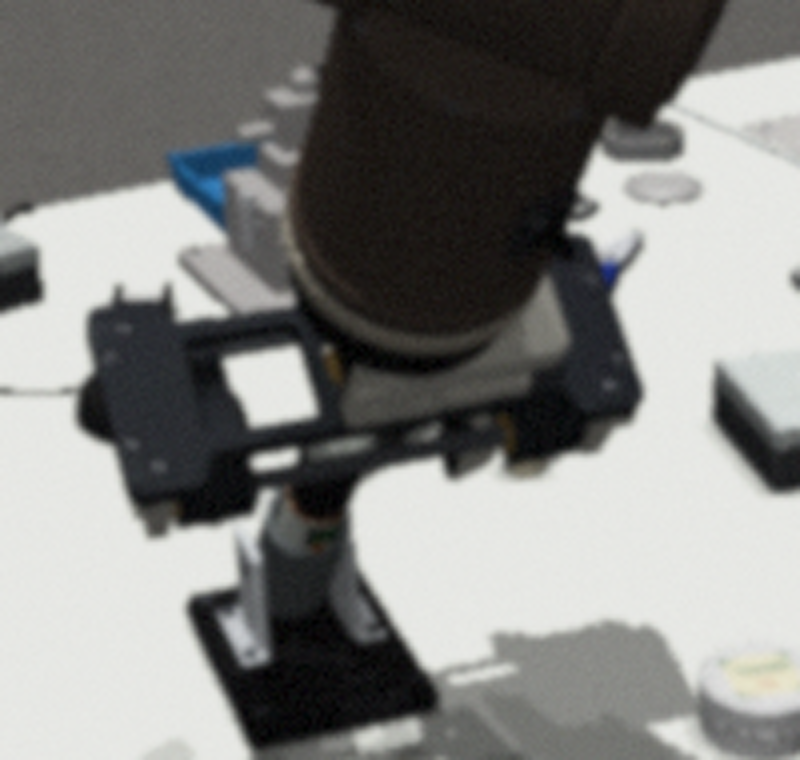

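Emit:
step_arm(rows=[[-1, 0, 0.001, 0.004, 0, -0.007, -0.007], [-1, 0, 0.001, 0.004, 0, -0.007, -0.007], [1, 0, 0.001, 0.004, 0, -0.007, -0.007], [1, 0, 0.001, 0.004, 0, -0.007, -0.007], [1, 0, 0.001, 0.004, 0, -0.007, -0.007], [1, 0, 0.001, 0.004, 0, -0.007, -0.007], [1, 0, 0.001, 0.004, 0, -0.007, -0.007], [1, 0, 0.001, 0.004, 0, -0.007, -0.007], [1, 0, 0.001, 0.004, 0, -0.007, -0.007], [1, 0, 0.001, 0.004, 0, -0.007, -0.007], [1, 0, 0.001, 0.004, 0, -0.007, -0.007], [1, 0, 0.001, 0.004, 0, -0.007, -0.007]], newtons=20)

```text
clock: 10.43
position: [0.5054, 0.1933, 0.1097]
ee_rot: [-1.382, 0.803, 0.542]
force: [-0.4, 0.4, 0.0]
width: 0.322
```

Run:
```python
from h import *
snap("scene","9");crop("scene","9",170,120,370,310,4,"e9");
F=penframe()
print(go(mouth-F[:,0]*.036,F))
```

```text
(array([-0.0009, -0.0005, -0.0002]), array([ 0.0033,  0.0011, -0.0003]))
```

View pics/e9.png

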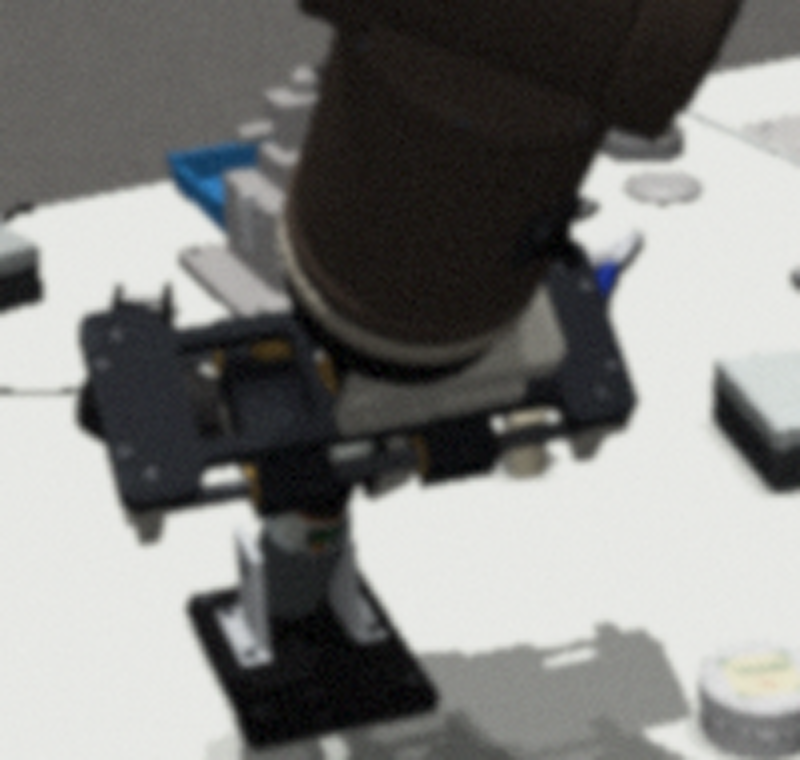

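Emit:
step_arm(rows=[[1, 0, 0, 0, 0, 0, 0], [1, 0, 0, 0, 0, 0, 0], [1, 0, 0, 0, 0, 0, 0]], newtons=30)

```text
clock: 10.73
position: [0.5053, 0.1933, 0.1098]
ee_rot: [-1.382, 0.803, 0.542]
force: [0.1, 0.1, 0.7]
width: 0.279
```

Emit:
step_arm(rows=[[1, -0.01, 0, 0, 0, 0, 0], [1, -0.02, 0, 0, 0, 0, 0], [1, -0.03, 0, 0, 0, 0, 0], [1, -0.04, 0, 0, 0, 0, 0], [1, -0.05, 0, 0, 0, 0, 0], [1, -0.06, 0, 0, 0, 0, 0], [1, -0.07, 0, 0, 0, 0, 0], [1, -0.08, 0, 0, 0, 0, 0], [1, -0.09, 0, 0, 0, 0, 0], [1, -0.1, 0, 0, 0, 0, 0], [1, -0.11, 0, 0, 0, 0, 0], [1, -0.12, 0, 0, 0, 0, 0]])

```text
clock: 11.73
position: [0.4442, 0.2043, 0.1834]
ee_rot: [-1.382, 0.803, 0.542]
force: [0.1, -0.6, -1.6]
width: 0.277
```

Run:
```python
from h import *
snap("scene","10");crop("scene","10",170,120,370,310,4,"e10");
from cell import status;s=status.observe();print(s["joints"],s["width"],s["position"])
```

```text
[-1.22474843  0.14234488  0.21594318  2.41881799  1.18385564  0.66715352
 -0.62201968] 0.2776643179686051 [0.44380434 0.20474566 0.18413926]
```

View pics/e10.png

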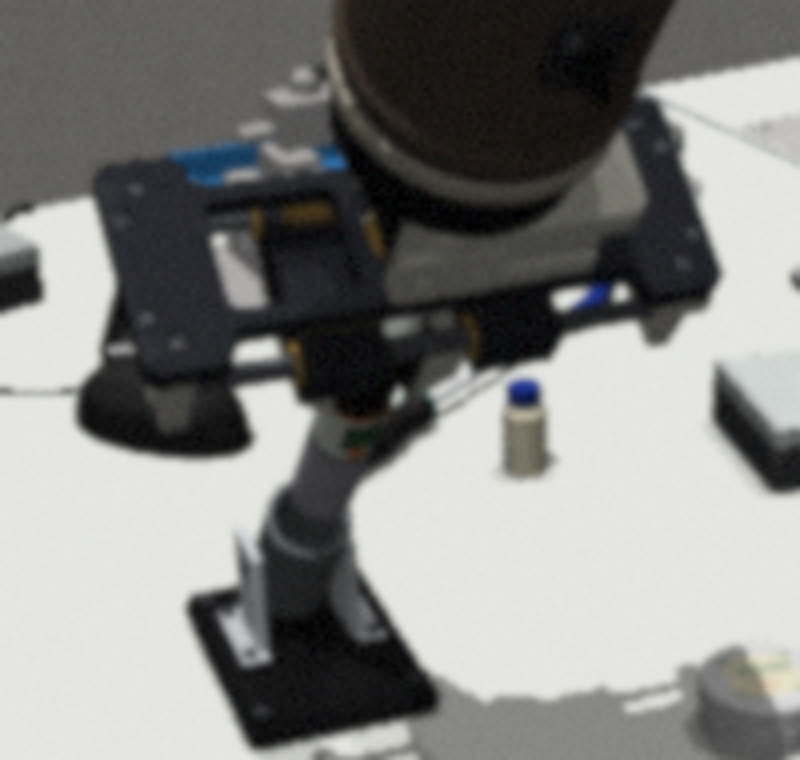

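Emit:
step_arm(rows=[[1, -0.013, 0, 0, 0, 0, 0], [1, -0.026, 0, 0, 0, 0, 0], [1, -0.038, 0, 0, 0, 0, 0], [1, -0.053, -0.013, 0, 0, 0, 0], [1, -0.068, -0.025, 0, 0, 0, 0], [1, -0.083, -0.038, 0, 0, 0, 0], [1, -0.098, -0.05, 0, 0, 0, 0], [1, -0.114, -0.064, 0, 0, 0, 0], [1, -0.114, -0.064, 0, 0, 0, 0], [1, -0.114, -0.064, 0, 0, 0, 0]])

```text
clock: 12.62
position: [0.4258, 0.2082, 0.2862]
ee_rot: [-1.38, 0.802, 0.542]
force: [0.2, 1.1, -1.4]
width: 0.28
```

Run:
```python
from h import *
snap("scene","11")
from cell import status;s=status.observe();print(s["joints"],s["width"],s["position"])
F=penframe(-15.5,0);print(F);print(go([.5,.0,.3],F))
```

```text
[-1.2715441  -0.0658857   0.17474743  2.28679109  0.90333253  0.91820007
 -0.27732142] 0.27919248897358384 [0.42556521 0.20777895 0.28546632]
[[ 0.         -0.96363045  0.26723838]
 [-0.          0.26723838  0.96363045]
 [-1.         -0.          0.        ]]
(array([ 0.075 , -0.1173, -0.2389]), array([0.0832, 0.029 , 0.6659]))
```

View pics/scene11.png

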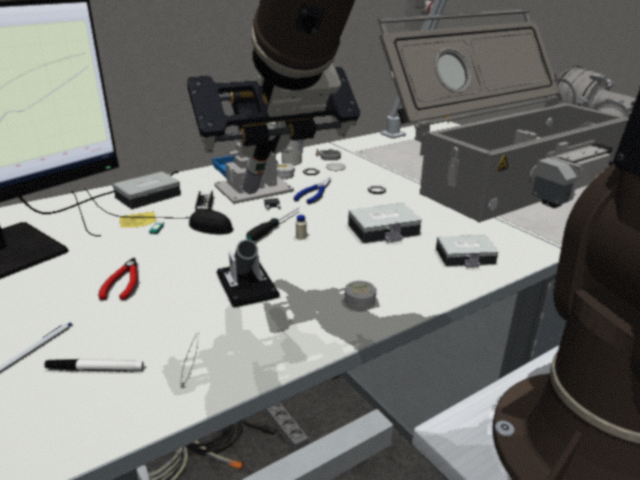

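Emit:
step_arm(rows=[[1, 0.006, -0.01, -0.02, 0.007, 0.002, 0.06], [1, 0.012, -0.02, -0.04, 0.014, 0.005, 0.12], [1, 0.02, -0.03, -0.06, 0.02, 0.007, 0.18], [1, 0.026, -0.04, -0.085, 0.028, 0.01, 0.24], [1, 0.033, -0.05, -0.105, 0.035, 0.012, 0.3], [1, 0.04, -0.06, -0.13, 0.042, 0.014, 0.36], [1, 0.046, -0.075, -0.15, 0.05, 0.017, 0.42], [1, 0.054, -0.085, -0.175, 0.058, 0.02, 0.48], [1, 0.06, -0.095, -0.195, 0.065, 0.023, 0.54], [1, 0.067, -0.105, -0.215, 0.073, 0.026, 0.6], [1, 0.075, -0.117, -0.239, 0.083, 0.029, 0.666], [1, 0.075, -0.117, -0.239, 0.083, 0.029, 0.666]])

```text
clock: 13.67
position: [0.5017, -0.0054, 0.2987]
ee_rot: [-1.006, 1.337, 1.001]
force: [0.9, -0.4, -1.8]
width: 0.276
```

Run:
```python
from h import *
snap("scene","12");snap("top","12");crop("scene","12",200,0,480,260,3,"e12")
from cell import status;s=status.observe();print(s["joints"],s["width"],s["position"])
F=penframe(-15.5,0);print(go([.5825,-.1547,.25],F))
```

```text
[-0.84915081  0.21110144  0.9140617   1.8069328  -0.1724543   1.2122033
  1.41099333] 0.28109418425225563 [ 0.49985499 -0.00189668  0.29864348]
(array([ 0.0615, -0.1514, -0.1554]), array([-0.0046, -0.0055, -0.0014]))
```

View pics/e12.png

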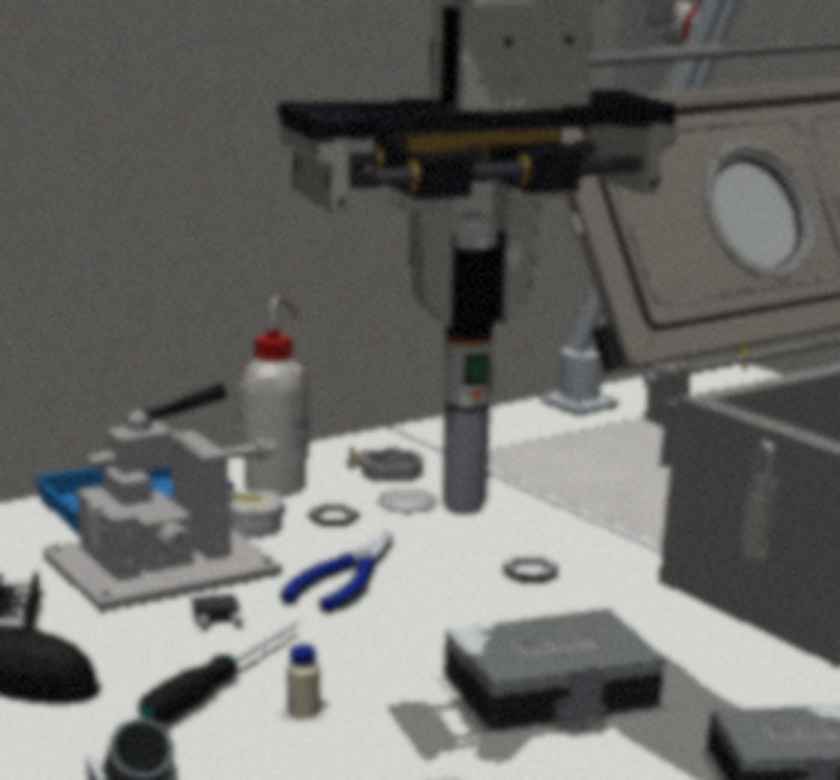

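Emit:
step_arm(rows=[[1, 0.02, -0.03, -0.03, -0.005, -0.005, 0], [1, 0.04, -0.06, -0.06, -0.005, -0.005, 0], [1, 0.05, -0.09, -0.09, -0.005, -0.005, 0], [1, 0.06, -0.12, -0.12, -0.005, -0.005, 0], [1, 0.06, -0.15, -0.15, -0.005, -0.005, 0], [1, 0.061, -0.151, -0.155, -0.005, -0.005, 0], [1, 0.061, -0.151, -0.155, -0.005, -0.005, 0], [1, 0.061, -0.151, -0.155, -0.005, -0.005, 0], [1, 0.061, -0.151, -0.155, -0.005, -0.005, 0], [1, 0.061, -0.151, -0.155, -0.005, -0.005, 0]])

```text
clock: 14.6
position: [0.5831, -0.1492, 0.2518]
ee_rot: [-1.01, 1.317, 1.016]
force: [-0.1, 0.3, -1.5]
width: 0.276
```

Run:
```python
from h import *
np.set_printoptions(precision=4,suppress=True)
d=snap("scene","13");crop("scene","13",300,60,500,310,3,"e13")
from cell import status;s=status.observe();print(s["width"],s["position"],R.from_rotvec(s["ee_rot"]).as_matrix()[:,0])
V=cloud(d)
P=V[(abs(V[...,0]-.5825)<.04)&(abs(V[...,1]+.1547)<.04)&(V[...,2]>.1)&(V[...,2]<.3)]
for lo in np.arange(.1,.3,.01):
    q=P[(P[:,2]>=lo)&(P[:,2]<lo+.01)]
    if len(q)>3: print(round(lo,3),len(q),q.min(0),q.max(0),(q.min(0)+q.max(0))/2)
L=V[(abs(V[...,0]-.58)<.1)&(abs(V[...,1]+.155)<.1)&(V[...,2]>.033)&(V[...,2]<.043)]
r=cv2.minAreaRect((L[:,:2]*1000).astype(np.float32));print("lid rect",r,len(L))
```

```text
0.2771339073670777 [ 0.5832 -0.1495  0.252 ] [ 0.0017  0.0059 -1.    ]
0.14 27 [ 0.569  -0.1606  0.144 ] [ 0.5849 -0.1356  0.1499] [ 0.5769 -0.1481  0.1469]
0.15 63 [ 0.5675 -0.1563  0.1502] [ 0.5855 -0.1337  0.16  ] [ 0.5765 -0.145   0.1551]
0.16 61 [ 0.5686 -0.1564  0.1602] [ 0.5851 -0.1337  0.1698] [ 0.5769 -0.1451  0.165 ]
0.17 71 [ 0.5673 -0.1581  0.1701] [ 0.591  -0.1338  0.1799] [ 0.5792 -0.1459  0.175 ]
0.18 64 [ 0.5677 -0.1556  0.1802] [ 0.5902 -0.1345  0.1898] [ 0.579 -0.145  0.185]
0.19 68 [ 0.5666 -0.16    0.19  ] [ 0.5884 -0.1335  0.2   ] [ 0.5775 -0.1468  0.195 ]
0.2 71 [ 0.5672 -0.1574  0.2003] [ 0.5919 -0.1346  0.2099] [ 0.5795 -0.146   0.2051]
0.21 66 [ 0.5648 -0.1562  0.2101] [ 0.5863 -0.1348  0.2199] [ 0.5755 -0.1455  0.215 ]
0.22 70 [ 0.5644 -0.1598  0.2202] [ 0.588  -0.1337  0.2299] [ 0.5762 -0.1468  0.225 ]
0.23 74 [ 0.5651 -0.1572  0.2301] [ 0.5926 -0.1342  0.2396] [ 0.5788 -0.1457  0.2349]
0.24 73 [ 0.5666 -0.1609  0.2404] [ 0.585  -0.1335  0.25  ] [ 0.5758 -0.1472  0.2452]
0.25 113 [ 0.5628 -0.1687  0.2501] [ 0.5978 -0.1228  0.2599] [ 0.5803 -0.1457  0.255 ]
0.26 159 [ 0.5629 -0.1731  0.26  ] [ 0.5973 -0.1175  0.2699] [ 0.5801 -0.1453  0.265 ]
0.27 188 [ 0.5622 -0.1748  0.27  ] [ 0.5973 -0.1165  0.2798] [ 0.5798 -0.1456  0.2749]
0.28 194 [ 0.561  -0.1759  0.28  ] [ 0.5986 -0.1151  0.29  ] [ 0.5798 -0.1455  0.285 ]
0.29 196 [ 0.5606 -0.1772  0.2901] [ 0.5991 -0.1157  0.3   ] [ 0.5799 -0.1464  0.295 ]
lid rect ((575.918212890625, -151.78134155273438), (129.35476684570312, 106.85897827148438), 74.45299530029297) 1231
```

View pics/e13.png

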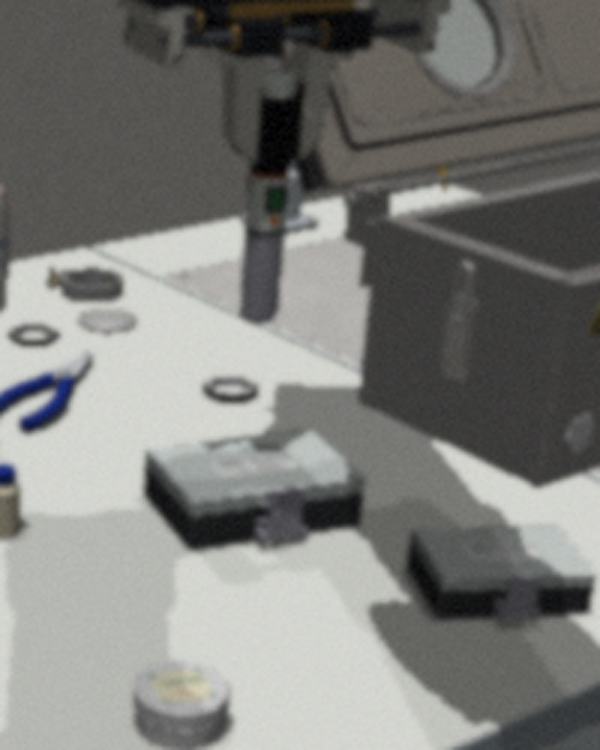

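Emit:
step_arm(rows=[[1, 0.015, -0.002, -0.006, 0, 0, 0], [1, 0.03, -0.002, -0.006, 0, 0, 0], [1, 0.045, -0.002, -0.006, 0, 0, 0], [1, 0.06, -0.002, -0.006, 0, 0, 0], [1, 0.075, -0.002, -0.006, 0, 0, 0], [1, 0.085, -0.002, -0.006, 0, 0, 0], [1, 0.092, -0.002, -0.006, 0, 0, 0], [1, 0.096, -0.002, -0.006, 0, 0, 0], [1, 0.096, -0.002, -0.006, 0, 0, 0], [1, 0.096, -0.002, -0.006, 0, 0, 0], [1, 0.096, -0.002, -0.006, 0, 0, 0], [1, 0.096, -0.002, -0.006, 0, 0, 0]])

```text
clock: 15.65
position: [0.584, -0.1564, 0.1755]
ee_rot: [-1.009, 1.318, 1.013]
force: [-1.2, 0.5, -0.2]
width: 0.275
```

Run:
```python
from h import *
np.set_printoptions(precision=4,suppress=True)
d=snap("scene","14");snap("top","14");crop("scene","14",300,110,500,310,4,"e14")
from cell import status;s=status.observe();print(s["width"],s["position"],R.from_rotvec(s["ee_rot"]).as_matrix()[:,0],s["force"],abs(s["dq"]).max())
V=cloud(d)
P=V[(abs(V[...,0]-.5825)<.04)&(abs(V[...,1]+.1547)<.04)&(V[...,2]>.05)&(V[...,2]<.17)]
for lo in np.arange(.05,.17,.01):
    q=P[(P[:,2]>=lo)&(P[:,2]<lo+.01)]
    if len(q)>3: print(round(lo,3),len(q),q[:,2].min(),(q.min(0)+q.max(0))/2)
W=cloud(cam("top","14"));W0=cloud(cam("top"))
```

```text
0.2754372098217409 [ 0.5839 -0.1563  0.1754] [ 0.0021  0.0048 -1.    ] [-0.0617 -0.063  -1.2689] 0.002545919796499998
0.06 8 0.06758119956532327 [ 0.5789 -0.1538  0.0682]
0.07 51 0.07033790347736896 [ 0.577  -0.1507  0.0752]
0.08 58 0.08018752863765743 [ 0.5789 -0.1548  0.0848]
0.09 59 0.09003968570326865 [ 0.5806 -0.1519  0.095 ]
0.1 58 0.10008099103599777 [ 0.5784 -0.1547  0.105 ]
0.11 60 0.11028729249199337 [ 0.5775 -0.1521  0.1151]
0.12 60 0.12016992574359103 [ 0.5794 -0.1517  0.1251]
0.13 62 0.1300094433754871 [ 0.5798 -0.1539  0.1349]
0.14 62 0.1400375929694465 [ 0.5775 -0.1517  0.1449]
0.15 67 0.15000276980247468 [ 0.5794 -0.1539  0.155 ]
0.16 62 0.16006523459310973 [ 0.5771 -0.1534  0.165 ]
```

View pics/e14.png

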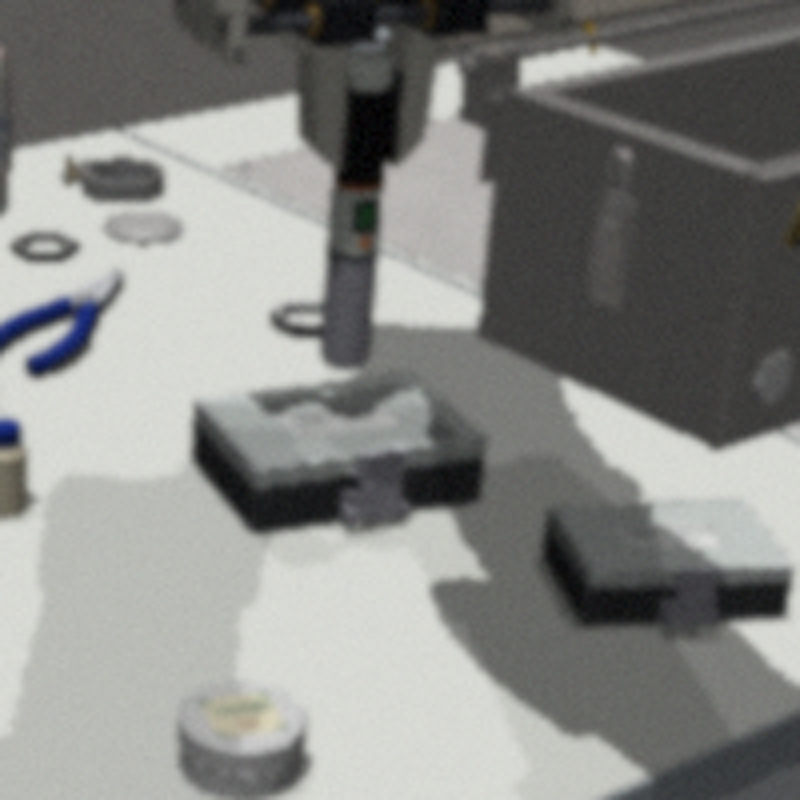

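View pics/top14.png

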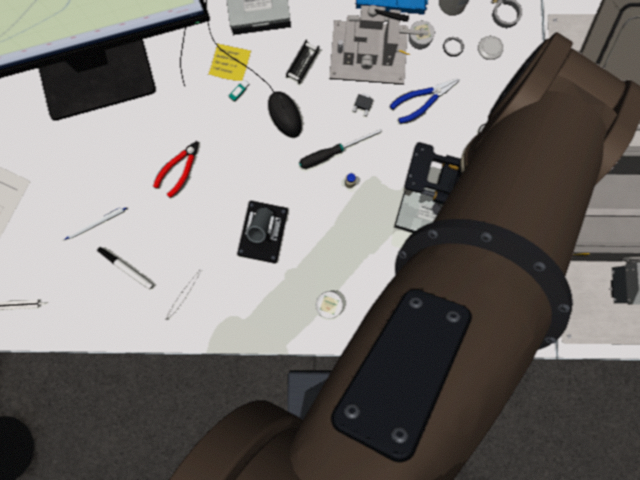

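```bash
python3 -c "
from cell import arm;print(arm.sign_off())"
```

```text
the job is handed in; nothing more can be done
None
```

I shut the lid of the larger case and pressed it down. I then drew the survey pen out of its holder, turned it upright, and handed the job in at about 16 s with the pen held over the lid.

**Lid:** At the end of the press the force rose to about 30 N with the fingers 37 mm above the worktop. With the gripper withdrawn, the lid's top measured flat (slope about 0.002 rad) and about 37 mm high. In the picture the catch looked the same as on the small closed case beside it. I felt no distinct snap, and the catch angle could not be read directly. An earlier plane fit on the scene camera was useless because the arm was in the way. I repeated it with those points left out.

**Pen:**
- It was gripped at about 25 mm opening and standing still.
- The fingers were within 0.3° of vertical, and depth slices along the pen showed no visible tilt.
- The sensing end was at about 67.5 mm, roughly 30 mm above the lid.
- Going by the tool pose, it was about 2 mm from the lid's middle, with the middle itself known to a few millimetres. The scene camera's view of the pen's near side put it about 6 mm off. Both are inside the 18 mm limit.

**Other objects:** The vial, the tin and the tweezers looked unmoved in the last top picture. I checked that by eye, not by measurement.

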